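Clear the screw jar away and swing the bench cabinet open

ROBOT

A 6-joint arm with a two-finger parallel gripper is mounted at the origin on the work surface. World frame = base frame: x ahead of the robot, y to its left, z up, the work surface at z = 0. Lengths are in m, angles in degrees, forces in N, time in s.
With the tool pointing down it reaches from about 0.25 to 0.725 m from the base axis. Payload 9.7 kg.
Tool frame: the origin (TCP) lies at the very end of the fingers, on their centre line; the grasp point (between the pads) lies 19 mm behind it; y points along the fingers, x is the direction in which the jaws open and shut, and the axes are right-handed (so a half turn about y gives the same grasp; the last joint's range is limited). The gripper opens to 85 mm and grips with 20 to 120 N. Pads are 22 mm wide; open, the fingers measure 114 mm over their backs; the gripper's body (76 mm by 85 mm) begins 54 mm behind the grasp point. The pads swing forward as they close: fully open they stand 13 mm farther back than shut.
Start: joints at [63.827, 4.979, 10.078, 95.1, 0, 90], TCP at [0.243, 0.494, 0.231] pointing down, gripper open.
Joint ranges: [-179.16, 179.16], [-48.56, 103.87], [-65.8, 70.77], [-126.05, 130.52], [-82.76, 87.17], [-180, 180]. Speed limits (degrees/s): [127.2, 127.2, 147.25, 180, 180, 180].

INTERFACE

Orientations are given as [roll, pitch, yaw] about the fixed x, y, z axes, in that order (R = Rz(yaw) Ry(pitch) Rx(roll)).
In Python, from workcell import bot gives the robot as it stands.
- The arm moves only by the shell command python3 -m jog 'ROWS' [FORCE]. ROWS is JSON, a list of rows, each a list of 7 numbers: the closure, from 0 (fully open) to 1 (shut), then the shift along the world's x, y, z in units of 25 mm (1.0 is 25 mm), then the turn, a rotation vector about the world's x, y, z in units of 5 degrees (1.0 is 5 degrees). A call has 1 to 5 rows; each row is the pose to reach, as a shift and turn from the pose commanded when the call began; what a row does not reach only later rows make up. A row lasts 1/10 s, in which the tool goes at most 50 mm and 8.59 degrees, less where a joint would pass 70% of its speed; a pose out of reach is approached as far as the arm can. A call with a gripper value outside its range is refused whole. The fingers move at their own pace and stop on an object; FORCE is the grip in N (left out, the last holds). Time passes only in rows, so rows that repeat a pose let the fingers close. It gives the time, the measured TCP pose, the force and the opening at its end, in the units of the state.
- bot.get_obs(): the state, without advancing time (a new reading comes with each control period).
- bot.camera(name): name is "scene" or "top" or "wrist"; returns (picture, depth): 480x640x3 uint8, red, green, blue; 480x640 float32, m along the optical axis (not along the pixel's ray), 0 where there is no reading.
- bot.camera_model(name): a dict with "fx", "fy", "cx", "cy" (pixels), "rvec" (rotation vector, rad) and "tvec" (3), from world to camera coordinates, as OpenCV has them; the wrist camera has in their place "tool_from_camera" (4x4, takes a point from camera to tool coordinates, whose origin is the TCP and whose axes are the tool frame's). Camera axes: x right, y down, z forward; pixel columns grow to the right and rows downward; lengths in m; the calibration is good to about 2 mm. The wrist camera is an equidistant fisheye: a pixel r from the principal point sees the ray r / f radians off the axis. A picture is of the moment at which its call begins: read the wrist's pose just before it. camera_model takes no time and is no camera call.
- bot.job_done(): hands the job in, once; it reports no verdict.
Trained networks look in the newest picture that a camera, given by its name, has taken for a name from the list of things; names that differ only in an ending like _2 or _b are one class to them, and where a whole thing is asked for, a point or a joint stands for the part that bears it (a point fixed in the world has none). Each returns a list of dicts, best first, with "conf" (0 to 1); they miss things now and then, are a little off and sometimes report something else, mostly with a low value. They report only what shows in the picture. A call takes as long as a camera call.
- bot.regions_of(camera, label): "pixels" (480x640 bool, what is visible of it) and "point" ([row, column] in pixels, amid what is visible of it).
The state is a dict: "time": time; "q": joint angles; "qd": joint speeds; "joint_efforts": joint torques, N m; "ee_pos": TCP position; "tcp_rot": TCP orientation; "wrist_force": force on the tool from outside, world axes, zero at the start; "torque": the same for the moment, N m; "opening": finger opening in m.
Only numpy, scipy, OpenCV 4.12 (cv2) and the standard library are available. Lean on these libraries where they do the work, as an engineer would, in place of code of your own. Each camera call takes 0.05 s, during which the arm holds its last target. There are 200 camera calls.

TASK

A glass jar of screws has been left standing in front of the bench cabinet, right where its door swings. Put the jar back with the other two: set it down gently (do not drop it), standing upright on the floor of the wooden tray. Then swing the cabinet door wide open by its handle, steadily and to about a right angle or further, and leave it open; the door must not hit the jar, and everything else on the bench stays where it is.

Things in the scene. Friction and masses are not known exactly. Their poses are not given: they have to be found in the camera images.
- cabinet: Fixed grey sheet-steel bench cabinet, 280 mm wide (its y), 200 mm deep (its x, door included), 250 mm high, turned 0.45 to 0.8 rad so that its door faces the robot's right. Origin: centre of its underside, on the bench. Its door faces its own -x: when shut, the door's outer face is 100 mm from the origin. Nothing stands on top.
- cab_door (a joint): The cabinet's one door: grey steel, 276 mm wide, 232 high, 18 thick, from 14 mm above the bench to z = 0.246, about 0.8 kg. Hinged upright at its right-hand edge (the cabinet's -y side). Value in rad: 0 shut, growing as it opens (counter-clockwise seen from above), stop at 1.75; starts at 0 to 0.15. No latch or spring; light friction (0.1 N m): it stays where it is left.
- door_hinge (a point): Point on the door's upright hinge axis, at the height of the handle's grip point (z = 0.212); in the cabinet's frame at x = -100, y = -138 mm. Its axes turn with the door (parallel to the cabinet's when shut): y points along the door's outer face from hinge to free edge, -x out of that face.
- door_handle (a point): Door handle: upright round steel bar, 12 mm thick, 126 mm long, its axis 40 mm off the door's outer face and 240 mm from the hinge axis along it. This point: on the bar's axis, 20 mm below its top end, z = 0.212, the height to pinch it from above. The upper post to the door is 6 mm above it, so close the fingers along the door (the point's y). Axes as point door_hinge.
- jar: The jar to move: closed glass jar of screws with a metal lid, 95 mm high, body 60 mm in diameter and straight from the bottom to 70 mm up, lid 56 mm in diameter. About 0.3 kg. Stands on the bench, alone, in front of the cabinet door and in its path. Origin: centre of its underside; z up.
- tray: Fixed wooden tray, open on top, 330 mm long (its x), 166 wide (its y), 28 high; walls and floor 8 mm thick, inside 314 x 150 mm. Right of the cabinet, out of the door's reach. Origin: centre of its underside, on the bench; inner floor 8 mm above. Two jars stand in it near its long middle line, always with one place on that line free for the third jar.
- jar_b: A jar just like the one to move, standing in the tray near the end on the tray's -x side. Stays there. Origin: centre of its underside.
- jar_c: A jar just like the one to move, standing in the tray between its middle and its +x end. Stays there. Origin: centre of its underside.
- hammer: Hammer with a wooden handle, lying on the left of the bench. Bystander. Origin near its middle, on the bench.
- screwdriver: Screwdriver lying beyond the tray. Bystander. Origin near its middle, on the bench.
- tape_measure: Black tape measure, 72 x 42 x 66 mm high, at the left near the robot. Bystander. Origin: centre of its underside.
- spray_can: White spray can, 64 mm in diameter, 194 mm high, standing at the back. Bystander. Origin: centre of its underside.
- screw_carton: Cardboard box of screws, 110 x 75 x 55 mm high, on the left of the bench. Bystander. Origin: centre of its underside.

How it is judged (in metres and radians):
On the way, in this order (a step that is already met when the one before it is completed fails the run):
1. the jar stands upright in the tray, let go (x of jar in the frame of tray between -0.135 and 0.135 m and y of jar in the frame of tray between -0.055 and 0.055 m and z of jar in the frame of tray between -0.005 and 0.016 m and angle between jar's own z axis and vertical below 0.12 rad and contact force between the fingers and jar below 0.1 N and linear speed of jar below 0.03 m/s), for 0.3 s.
2. the fingers swing the door by its handle, past 0.3 rad (contact force between the fingers and cab_door_c1 above 0.5 N and value of joint cab_door above 0.3 rad), for 0.1 s.
At the end, for the whole second after the job is handed in: The door stands open by at least 1.4 rad (80 degrees) and at rest; the jar stands upright (within 0.12 rad) on the tray's inner floor, at rest and let go (all of step 1 and value of joint cab_door above 1.4 rad and velocity of joint cab_door between -0.05 and 0.05 rad/s); the robot touches nothing.
It fails at once if the door or its handle hits the jar (contact force between cab_door and jar above 0.5 N).
It fails at once if the jar is dropped or thrown (moves faster than 0.7 m/s, a fall of about 25 mm, without the fingers on it) (linear speed of jar above 0.7 m/s and contact force between the fingers and jar below 0.1 N).
It fails at once if the door is flung (faster than 3 rad/s) (velocity of joint cab_door above 3 rad/s).
It fails at once if something else on the bench is moved by more than 30 mm (distance of any of jar_b, jar_c, hammer, screwdriver, tape_measure, spray_can, screw_carton from where it was at the start of the episode above 0.03 m).
It fails at once if one of the other jars is tipped (angle between any of jar_b, jar_c's own z axis and vertical above 0.4 rad).
It also fails if it takes over 61 s, if anything falls off the work surface, if the arm or the gripper's body presses on something with over 40 N, if the wrist force passes 120 N, or if a joint passes its speed limit or range.

## Working session

There is one attempt and no reset: what is moved stays moved. The work goes in short steps, Python scripts to look and compute and a shell command to move; the robot and the scene stay as the last step left them, time stands still between calls to the robot, and variables do not carry over. Pictures are saved under pics/ and viewed, about 8 in all and at most 12, crops included, and the job is handed in when it is done.

```bash
mkdir -p pics; ls
cat > h.py <<'E'
import numpy as np,cv2
from workcell import bot
def save(cam,name):
    im,d=bot.camera(cam); cv2.imwrite('pics/'+name+'.png',im[:,:,::-1]); return im,d
def cloud(cam,d):
    m=bot.camera_model(cam); R=cv2.Rodrigues(np.array(m['rvec'],float))[0]; t=np.array(m['tvec'],float).ravel()
    v,u=np.mgrid[0:480,0:640]
    P=np.stack([(u-m['cx'])/m['fx']*d,(v-m['cy'])/m['fy']*d,d],-1)
    return (P-t)@R   # world
E
python3 - <<'E'
from h import *
np.set_printoptions(precision=3,suppress=True)
for c in('scene','top'):
    im,d=save(c,c+'1'); W=cloud(c,d)
    for l in('jar','tray','cab_door','door_handle','cabinet'):
        for r in bot.regions_of(c,l):
            p=r['pixels']&(d>0); w=W[p]
            if len(w): print(c,l,round(r['conf'],2),r['point'],p.sum(),'med',np.median(w,0),'lo',np.percentile(w,2,axis=0),'hi',np.percentile(w,98,axis=0))
a,b=cv2.imread('pics/scene1.png'),cv2.imread('pics/top1.png')
cv2.imwrite('pics/both.png',cv2.resize(np.vstack([a,b]),(400*1,600)) if 0 else cv2.resize(np.hstack([a,b]),(800,300)))
print(bot.get_obs())
E
```

```text
pics
scene jar 0.94 [270.3, 338.1] 902 med [0.577 0.121 0.072] lo [0.534 0.098 0.003] hi [0.589 0.151 0.097]
scene jar 0.93 [313.0, 132.8] 1046 med [ 0.556 -0.362  0.081] lo [ 0.516 -0.391  0.01 ] hi [ 0.569 -0.337  0.105]
scene jar 0.6 [253.8, 130.9] 937 med [ 0.378 -0.347  0.078] lo [ 0.336 -0.376  0.008] hi [ 0.389 -0.321  0.105]
scene tray 0.69 [195.3, 446.7] 694 med [0.398 0.509 0.021] lo [0.348 0.32  0.003] hi [0.425 0.575 0.029]
scene tray 0.6 [307.1, 148.6] 6896 med [ 0.505 -0.356  0.008] lo [ 0.318 -0.441  0.001] hi [ 0.643 -0.275  0.029]
scene tray 0.45 [209.7, 468.4] 176 med [0.463 0.53  0.053] lo [0.425 0.391 0.016] hi [0.624 0.57  0.249]
scene cab_door 0.87 [249.5, 406.2] 2003 med [0.681 0.234 0.224] lo [ 0.527  0.143 -0.001] hi [0.769 0.345 0.248]
scene door_handle 0.96 [248.0, 403.1] 2078 med [0.68  0.234 0.224] lo [ 0.474  0.143 -0.   ] hi [0.769 0.346 0.248]
scene cabinet 0.76 [283.2, 446.6] 17329 med [0.784 0.269 0.247] lo [0.575 0.156 0.026] hi [0.901 0.445 0.253]
scene cabinet 0.34 [374.5, 214.1] 674 med [ 0.729 -0.219  0.02 ] lo [ 0.662 -0.238 -0.004] hi [ 0.848 
[... 733 characters left out ...]
86] lo [0.554 0.152 0.022] hi [0.754 0.337 0.251]
top cabinet 0.59 [154.6, 233.3] 11677 med [0.715 0.302 0.25 ] lo [0.564 0.165 0.03 ] hi [0.869 0.454 0.257]
top cabinet 0.47 [311.1, 475.1] 597 med [ 0.351 -0.338  0.101] lo [ 0.325 -0.394  0.006] hi [ 0.38  -0.316  0.111]
{'time': 0.6, 'q': array([63.827,  4.979, 10.077, 95.099, -0.   , 90.001]), 'qd': array([-0.069,  0.033, -0.112, -0.027, -0.048, -0.084]), 'joint_efforts': array([ -0.002, -51.982,  46.469,   0.001,  -0.   ,   0.   ]), 'ee_pos': array([0.243, 0.494, 0.231]), 'tcp_rot': array([-90.   ,   0.   ,  63.826]), 'wrist_force': array([-0.081, -0.362, -0.169]), 'torque': array([ 0.01 , -0.034,  0.03 ]), 'opening': 0.0855368646648901}
```

View pics/both.png

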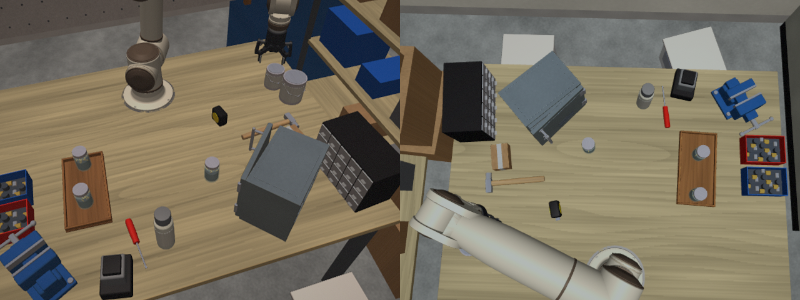

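Run:
```python
from h import *
np.set_printoptions(precision=3,suppress=True)
for c in('scene','top'):
    m=bot.camera_model(c); R=cv2.Rodrigues(np.array(m['rvec'],float))[0]; print(c,'campos',-R.T@np.array(m['tvec']).ravel())
    im,d=bot.camera(c); W=cloud(c,d); ok=d>0
    for r in bot.regions_of(c,'jar')[:3]:
        w=W[r['pixels']&ok]; z=np.percentile(w[:,2],95); l=w[w[:,2]>z-.008]
        print(' jar',l.shape,cv2.minEnclosingCircle(l[:,:2].astype(np.float32)),l.mean(0), z)
    z=W[...,2]
    s=ok&(W[...,1]<-.2)&(W[...,1]>-.5)&(W[...,0]<.68)&(W[...,0]>.28)&(z>.02)&(z<.036)
    n,L,st,_=cv2.connectedComponentsWithStats(s.astype(np.uint8)); 
    P=W[s][:,:2].astype(np.float32); print(' tray rim',cv2.minAreaRect(P))
    s=ok&(z>.235)&(z<.262)&(W[...,0]>.5)&(W[...,1]>.0)&(W[...,1]<.55)
    n,L,st,_=cv2.connectedComponentsWithStats(s.astype(np.uint8)); k=1+st[1:,4].argmax()
    P=W[L==k][:,:2].astype(np.float32); print(' cab top',cv2.minAreaRect(P),W[L==k].mean(0), cv2.boxPoints(cv2.minAreaRect(P)))
```

```text
scene campos [ 1.377 -0.197  1.214]
 jar (426, 3) ((0.5388222932815552, -0.36460432410240173), 0.030437398701906204) [ 0.541 -0.365  0.102] 0.10419443292569584
 jar (356, 3) ((0.5594332814216614, 0.12579873204231262), 0.03033309057354927) [0.561 0.126 0.093] 0.09636908467393661
 jar (328, 3) ((0.3576733469963074, -0.35081911087036133), 0.030562952160835266) [ 0.361 -0.349  0.101] 0.10414343592404353
 tray rim ((0.49250906705856323, -0.3257274031639099), (0.2348715215921402, 0.36446473002433777), 87.52909088134766)
 cab top ((0.7325314879417419, 0.3091331720352173), (0.2225031703710556, 0.28515923023223877), 41.78668212890625) [0.752 0.308 0.248] [[0.555 0.341]
 [0.745 0.129]
 [0.91  0.277]
 [0.72  0.49 ]]
top campos [0.245 0.063 1.655]
 jar (250, 3) ((0.5548022389411926, 0.12903457880020142), 0.02803439274430275) [0.554 0.13  0.097] 0.10116435874457205
 jar (300, 3) ((0.3532146215438843, -0.34593334794044495), 0.02831571362912655) [ 0.354 -0.345  0.105] 0.10875601630593743
 jar (275, 3) ((0.5331782698631287, -0.3613553047180176), 0.02815547212958336) [ 0.533 -0.361  0.105] 0.10884778220826802
 tray rim ((0.4914039373397827, -0.32257938385009766), (0.23726704716682434, 0.36718472838401794), 87.59553527832031)
 cab top ((0.7291550636291504, 0.3110831379890442), (0.22872883081436157, 0.28072232007980347), 41.763893127441406) [0.733 0.318 0.251] [[0.55  0.34 ]
 [0.737 0.13 ]
 [0.908 0.283]
 [0.721 0.492]]
```

Scene view (left half): the lone jar is at (211,168) and the cabinet at (282,180), with its handle edge to the left. The tray is at (85,190), with its two jars at (80,155) and (82,192). The jar is at about (0.557, 0.128), and the free tray spot is midway between the tray jars at about (0.446, -0.355). I'll move around the handle to above the jar.

```bash
python3 -m jog '[[0,0.5,-1.9,0,0,0,-1.7],[0,1,-3.8,0,0,0,-3.4],[0,1.5,-5.7,0,0,0,-5.1],[0,2,-7.6,0,0,0,-6.8],[0,2.5,-9.5,0,0,0,-8.5]]' 60
python3 -m jog '[[0,1.7,-1,0,0,0,-1.7],[0,3.3,-2,0,0,0,-3.4],[0,5,-3,0,0,0,-5.1],[0,6.6,-4,0,0,0,-6.8],[0,8,-5,0,0,0,-8.5]]'
python3 -m jog '[[0,1,-0.1,-1,0,0,-1.7],[0,2.0,-0.1,-2,0,0,-1.8],[0,2.0,-0.1,-2,0,0,-1.8]]'
python3 - <<'E'
from h import *
o=bot.get_obs();print(o['ee_pos'],o['tcp_rot'],o['q']); save('wrist','w1'); m=bot.camera_model('wrist'); print(m)
for r in bot.regions_of('wrist','jar'): print(r['conf'],r['point'],r['pixels'].sum())
E
```

```text
time: 1.3
ee_pos: [0.305, 0.2544, 0.2313]
tcp_rot: [-90.0, -0.0, 21.0]
wrist_force: [2.4, 0.6, 0.6]
opening: 0.0852
time: 1.8
ee_pos: [0.5068, 0.1295, 0.2312]
tcp_rot: [-90.0, -0.0, -21.6]
wrist_force: [-0.6, 0.4, 1.0]
opening: 0.0854
time: 2.1
ee_pos: [0.5558, 0.1277, 0.1767]
tcp_rot: [-90.2, 0.2, -30.3]
wrist_force: [-1.4, -0.5, -0.8]
opening: 0.0855
[0.55580638 0.12771272 0.17665718] [-90.22526519   0.23152285 -30.27728018] [ 1.29435478e+01  7.31381030e+00  6.55965618e+00  8.95688250e+01
 -5.60679136e-03  1.33220389e+02]
{'fx': 371.64829954431775, 'fy': 371.64829954431775, 'cx': 321.0178305352397, 'cy': 244.6056216167577, 'tool_from_camera': array([[ 9.99999052e-01, -1.30032518e-03,  4.51882388e-04,
         6.62657602e-04],
       [-8.30627681e-04, -3.08183854e-01,  9.51326454e-01,
        -1.41989186e-01],
       [-1.09777089e-03, -9.51325928e-01, -3.08184642e-01,
         7.86415593e-02],
       [ 0.00000000e+00,  0.00000000e+00,  0.00000000e+00,
         1.00000000e+00]])}
0.93 [236.0, 323.1] 7145
0.71 [29.3, 474.2] 28047
0.16 [464.9, 497.0] 1388
```

```bash
cat >> h.py <<'E'
from scipy.spatial.transform import Rotation as Ro
def wcloud(o,d):
    m=bot.camera_model('wrist'); v,u=np.mgrid[0:480,0:640]
    x=(u-m['cx'])/m['fx'];y=(v-m['cy'])/m['fy'];th=np.hypot(x,y);s=np.where(th>1e-6,np.tan(np.minimum(th,1.5))/np.maximum(th,1e-6),1)
    P=np.stack([x*s*d,y*s*d,d],-1); T=np.array(m['tool_from_camera']); P=P@T[:3,:3].T+T[:3,3]
    return P@Ro.from_euler('xyz',o['tcp_rot'],degrees=True).as_matrix().T+o['ee_pos']
E
python3 - <<'E'
from h import *
o=bot.get_obs(); im,d=bot.camera('wrist'); W=wcloud(o,d); r=bot.regions_of('wrist','jar')[0]
w=W[r['pixels']&(d>0)]; z=np.percentile(w[:,2],90); l=w[w[:,2]>z-.006]
print(z,cv2.minEnclosingCircle(l[:,:2].astype(np.float32)),l.mean(0),o['ee_pos'],w.min(0),w.max(0))
E
```

```text
Traceback (most recent call last):
IndexError: list index out of range
```

View pics/w1.png

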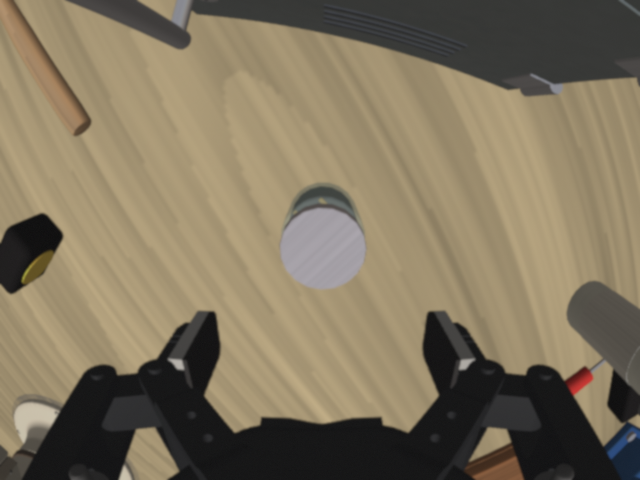

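The wrist view shows the lid centred at about (322,247), midway between the fingers. The detector missed it this time, so I'll use the lid pixels directly.

Run:
```python
from h import *
o=bot.get_obs(); im,d=bot.camera('wrist'); W=wcloud(o,d); v,u=np.mgrid[0:480,0:640]
w=W[(np.hypot(v-237,u-323)<75)&(d>0)]; z=np.percentile(w[w[:,2]>.05,2],80); l=w[w[:,2]>z-.008]
print(z,cv2.minEnclosingCircle(l[:,:2].astype(np.float32)),l.mean(0),o['ee_pos'],o['tcp_rot'])
# triangulation-type check: lid centre ray at z
m=bot.camera_model('wrist')
```

```text
0.09475415990616508 ((0.558443009853363, 0.12909561395645142), 0.02805260755121708) [0.55899572 0.13039921 0.09418659] [0.55480896 0.12882439 0.18257543] [-8.99472260e+01 -4.86783690e-02 -3.01407007e+01]
```

```bash
python3 -m jog '[[0,0.1,0,-1.2,0,0,0],[0,0.1,0,-2.5,0,0,0],[0,0.1,0,-4,0,0,0],[0,0.1,0,-5.2,0,0,0],[0,0.1,0,-5.9,0,0,0]]'
python3 -m jog '[[0,0,0,0,0,0,0],[1,0,0,0,0,0,0],[1,0,0,0,0,0,0],[1,0,0,0,0,0,0],[1,0,0,0,0,0,0]]' 50
python3 -m jog '[[1,0,0,0,0,0,0],[1,0,0,0,0,0,0],[1,0,0,0,0,0,0]]'
```

```text
time: 2.85
ee_pos: [0.5564, 0.1288, 0.0326]
tcp_rot: [-90.0, 0.0, -30.1]
wrist_force: [-0.5, -0.3, 0.7]
opening: 0.0853
time: 3.35
ee_pos: [0.5585, 0.1291, 0.0365]
tcp_rot: [-89.9, -0.1, -30.2]
wrist_force: [-1.9, 0.2, 6.7]
opening: 0.0586
time: 3.65
ee_pos: [0.5586, 0.1291, 0.0366]
tcp_rot: [-89.9, -0.1, -30.2]
wrist_force: [-1.9, -0.6, 7.1]
opening: 0.0589
```

```bash
python3 -m jog '[[1,0,0,0.5,0,0,0],[1,0,0,1.4,0,0,0],[1,0,0,2.4,0,0,0],[1,0,0,3.3,0,0,0],[1,0,0,4,0,0,0]]'
python3 -m jog '[[1,-0.2,-0.8,0,0,0,-1],[1,-0.5,-2.2,0,0,0,-2.3],[1,-0.9,-3.8,0,0,0,-3.6],[1,-1.3,-5.4,0,0,0,-4.9],[1,-1.7,-7,0,0,0,-6.2]]'
python3 -m jog '[[1,-0.4,-1.6,0,0,0,-1.3],[1,-0.8,-3.2,0,0,0,-2.6],[1,-1.2,-4.8,0,0,0,-3.9],[1,-1.5,-6.2,0,0,0,-5.2],[1,-1.7,-7,0,0,0,-6.2]]'
python3 - <<'E'
from h import *
np.set_printoptions(precision=4,suppress=True)
im,d=bot.camera('top'); 
o=bot.get_obs(); iw,dw=save('wrist','w2')
print(o['ee_pos'],o['tcp_rot'],o['opening'],o['wrist_force'])
W=wcloud(o,dw); 
for r in bot.regions_of('wrist','tray')[:2]:
    w=W[r['pixels']&(dw>0)]; print('tray',r['conf'],r['pixels'].sum())
    s=w[(w[:,2]>.02)&(w[:,2]<.034)]
    if len(s)>20: print(cv2.minAreaRect(s[:,:2].astype(np.float32)),s.mean(0))
for r in bot.regions_of('wrist','jar'):
    w=W[r['pixels']&(dw>0)]; z=np.percentile(w[:,2],90); l=w[(w[:,2]>z-.006)&(w[:,2]<z+.006)]
    print('jar',r['conf'],r['point'],z,cv2.minEnclosingCircle(l[:,:2].astype(np.float32)))
E
```

```text
time: 4.15
ee_pos: [0.5581, 0.1287, 0.137]
tcp_rot: [-89.9, -0.1, -30.2]
wrist_force: [0.3, 0.1, -1.5]
opening: 0.0588
time: 4.65
ee_pos: [0.5148, -0.0477, 0.1354]
tcp_rot: [-89.9, -0.1, -61.4]
wrist_force: [1.0, 0.1, -1.4]
opening: 0.0585
time: 5.15
ee_pos: [0.472, -0.2239, 0.1354]
tcp_rot: [-89.9, -0.1, -92.5]
wrist_force: [-0.2, -0.2, -3.2]
opening: 0.0587
[ 0.4716 -0.2255  0.1353] [-89.9263  -0.1204 -92.8574] 0.05879853077240342 [-1.6323 -2.1614 -2.2823]
jar 0.77 [152.3, 537.3] 0.10291751885009334 ((0.5369033217430115, -0.3633073568344116), 0.02876458875834942)
jar 0.72 [336.5, 319.7] 0.19350158740964368 ((0.478095144033432, -0.22665171325206757), 0.026312898844480515)
```

View pics/w2.png

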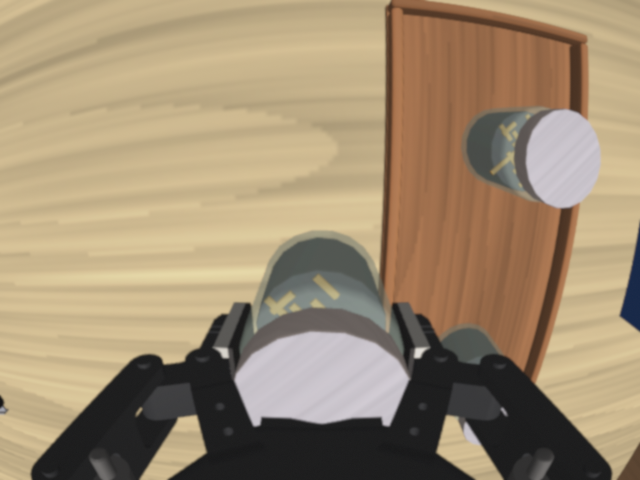

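The second jar's lid is at (565,158) and jar_b is hidden at the lower right. The held jar is upright between the pads, and the place between the two tray jars is free. I'll go there and lower slowly.

```bash
python3 -m jog '[[1,-0.2,-1,0,0,0,0],[1,-0.5,-2.5,0,0,0,0],[1,-0.8,-4,0,0,0,0],[1,-1,-5.0,0,0,0,0],[1,-1,-5.2,0,0,0,0]]'
python3 -m jog '[[1,0,0,-0.6,0,0,0],[1,0,0,-1.3,0,0,0],[1,0,0,-2.1,0,0,0],[1,0,0,-2.8,0,0,0],[1,0,0,-3.3,0,0,0]]'
python3 -m jog '[[1,0,0,-0.1,0,0,0],[1,0,0,-0.2,0,0,0],[1,0,0,-0.3,0,0,0],[1,0,0,-0.35,0,0,0],[1,0,0,-0.35,0,0,0]]'
```

```text
time: 5.85
ee_pos: [0.4476, -0.3526, 0.1341]
tcp_rot: [-90.0, -0.0, -92.1]
wrist_force: [0.2, 1.5, -2.1]
opening: 0.0583
time: 6.35
ee_pos: [0.4476, -0.3492, 0.0492]
tcp_rot: [-90.1, 0.1, -92.0]
wrist_force: [0.1, -0.3, -2.5]
opening: 0.0589
time: 6.85
ee_pos: [0.4482, -0.3514, 0.0446]
tcp_rot: [-89.9, -0.0, -92.2]
wrist_force: [-2.6, 3.8, 7.1]
opening: 0.0589
```

Contact (7 N upward). Release and retreat.

```bash
python3 -m jog '[[0.8,0,0,0,0,0,0],[0.5,0,0,0,0,0,0],[0,0,0,0,0,0,0],[0,0,0,0,0,0,0],[0,0,0,0,0,0,0]]'
python3 -m jog '[[0,0,0,0,0,0,0],[0,0,0,0.6,0,0,0],[0,0,0,1.6,0,0,0],[0,0,0,3,0,0,0],[0,0,0,4.5,0,0,0]]'
python3 -m jog '[[0,0,1.5,1.5,0,0,0],[0,0,3,3,0,0,0],[0,0,4.5,4,0,0,0],[0,0,5,4,0,0,0],[0,0,5,4,0,0,0]]'
python3 - <<'E'
from h import *
np.set_printoptions(precision=4,suppress=True)
o=bot.get_obs();print(o['ee_pos'])
for c in('scene','top'):
    im,d=save(c,c+'2'); W=cloud(c,d); ok=d>0
    for r in bot.regions_of(c,'jar')[:3]:
        w=W[r['pixels']&ok]; z=np.percentile(w[:,2],95); l=w[w[:,2]>z-.008]
        print(c,'jar',r['conf'],cv2.minEnclosingCircle(l[:,:2].astype(np.float32)),z)
    z=W[...,2]
    # door top + cabinet top and handle points
    s=ok&(W[...,0]>.45)&(W[...,0]<.8)&(W[...,1]>.1)&(W[...,1]<.4)&(z>.2)
    a=np.deg2rad(41.8); C=np.array([.745,.13]); u=np.array([-np.sin(a),np.cos(a)]); n=np.array([-np.cos(a),-np.sin(a)])
    q=W[s]; A=(q[:,:2]-C)@u; B=(q[:,:2]-C)@n
    for k in np.arange(-.02,.3,.03):
        m=(A>=k)&(A<k+.03); print(k.round(2),m.sum(),B[m].max().round(3) if m.any() else '',end='; ')
    print()
    m=(A>.2)&(B>.02); print('handle cand',m.sum(),np.median(q[m],0),q[m].min(0),q[m].max(0))
cv2.imwrite('pics/crop.png',cv2.resize(cv2.imread('pics/scene2.png')[120:420,60:560],(750,450)))
E
```

```text
time: 7.35
ee_pos: [0.4478, -0.3516, 0.0429]
tcp_rot: [-90.0, -0.0, -92.2]
wrist_force: [0.3, -0.1, -0.3]
opening: 0.0855
time: 7.85
ee_pos: [0.4473, -0.3511, 0.1569]
tcp_rot: [-90.0, 0.0, -92.2]
wrist_force: [-0.0, -0.7, 0.7]
opening: 0.0849
time: 8.35
ee_pos: [0.448, -0.2252, 0.2569]
tcp_rot: [-89.8, -0.1, -92.0]
wrist_force: [-0.0, -0.6, -0.4]
opening: 0.0855
[ 0.448  -0.2252  0.2569]
scene jar 0.92 ((0.4511374533176422, -0.3521898686885834), 0.03077612817287445) 0.10466871825252874
scene jar 0.82 ((0.537928581237793, -0.3669423460960388), 0.03071039728820324) 0.1043512370349832
-0.02 472 -0.016; 0.01 462 -0.019; 0.04 623 -0.016; 0.07 773 -0.014; 0.1 927 -0.01; 0.13 1034 -0.008; 0.16 1026 -0.007; 0.19 808 -0.003; 0.22 724 0.046; 0.25 413 0.002; 0.28 17 -0.015; 
handle cand 88 [0.5604 0.2829 0.2194] [0.5513 0.2754 0.2003] [0.5721 0.2983 0.2318]
-0.02 46 -0.014; 0.01 414 -0.015; 0.04 543 -0.014; 0.07 675 -0.01; 0.1 790 -0.007; 0.13 920 -0.005; 0.16 954 -0.002; 0.19 802 0.0; 0.22 731 0.047; 0.25 497 0.022; 0.28 81 0.004; 
handle cand 54 [0.5546 0.2874 0.2238] [0.5463 0.2784 0.2007] [0.5688 0.3021 0.2367]
```

View pics/crop.png

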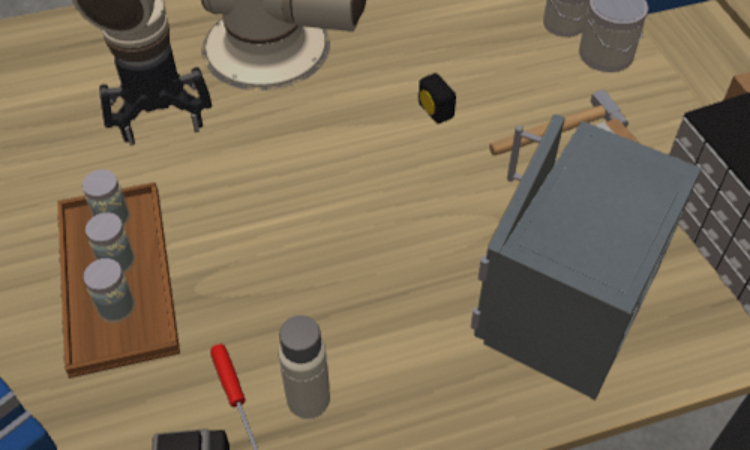

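The jar now stands upright in the tray at (105,240), between the other two. The door is slightly ajar, with its handle bar at about (517,155). I'll move to look at the handle from above.

```bash
python3 -m jog '[[0,0.1,1,0.3,0,0,1],[0,0.3,2.7,0.6,0,0,2.4],[0,0.6,4.5,1,0,0,3.8],[0,0.8,6.3,1.4,0,0,5.2],[0,1,8.1,1.7,0,0,6.6]]'
python3 -m jog '[[0,0.2,1.8,0,0,0,1.4],[0,0.5,3.6,0,0,0,2.8],[0,0.8,5.4,0,0,0,3],[0,1,7.2,0,0,0,3],[0,1.1,8.9,0,0,0,3]]'
python3 -m jog '[[0,0,0,0,0,0,0],[0,0,0,0,0,0,0],[0,0,0,0,0,0,0]]'
python3 - <<'E'
from h import *
np.set_printoptions(precision=4,suppress=True)
o=bot.get_obs();im,d=save('wrist','w3');W=wcloud(o,d);print(o['ee_pos'],o['tcp_rot'])
for r in bot.regions_of('wrist','door_handle'): print(r['conf'],r['point'],r['pixels'].sum(),np.median(W[r['pixels']&(d>0)],0))
np.savez('w3.npz',W=W,d=d)
E
```

```text
time: 9.05
ee_pos: [0.4727, -0.0233, 0.2971]
tcp_rot: [-90.1, 0.0, -59.0]
wrist_force: [1.4, -0.7, 0.4]
opening: 0.0855
time: 9.55
ee_pos: [0.5007, 0.1998, 0.2962]
tcp_rot: [-90.1, 0.0, -44.2]
wrist_force: [0.8, -0.4, 1.2]
opening: 0.0853
time: 9.85
ee_pos: [0.5004, 0.1974, 0.297]
tcp_rot: [-90.1, 0.0, -44.2]
wrist_force: [0.2, 0.1, -0.8]
opening: 0.0852
[0.5004 0.1974 0.297 ] [-90.0693   0.0132 -44.2466]
0.66 [42.3, 418.7] 29445 [0.6455 0.2552 0.2205]
```

View pics/w3.png

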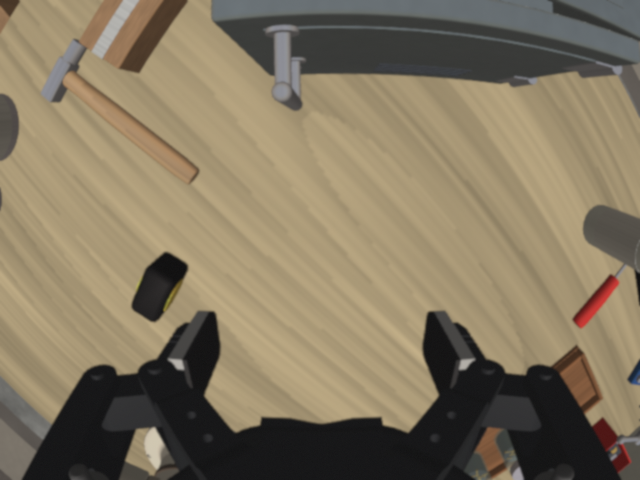

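The bar's top end is at (col 282, row 91), and the door's top edge runs along the top of the picture from (213,18) to about (640,60).

Run:
```python
import numpy as np,cv2
np.set_printoptions(precision=4,suppress=True)
z=np.load('w3.npz');W=z['W'];d=z['d']
v,u=np.mgrid[0:480,0:640]
w=W[(np.hypot(v-91,u-282)<7)&(d>0)];print('bar top',np.median(w,0),w[:,2].min(),w[:,2].max())
s=(d>0)&(v<70)&(u>215)&(W[...,2]>.238)&(W[...,2]<.255)
q=W[s];h=np.median(w,0)[:2]
a=np.deg2rad(135.8);U=np.array([np.cos(a),np.sin(a)]);N=np.array([-U[1],U[0]])
A=(q[:,:2]-h)@U;B=(q[:,:2]-h)@N   # N = outward?
print('N',N)
E_=[]
for k in np.arange(-.3,.05,.01):
    m=(A>=k)&(A<k+.01)
    if m.sum()>5: E_.append((k+.005,np.percentile(B[m],97),m.sum()))
E_=np.array(E_);print(E_)
print('A range',A.min(),A.max(), np.polyfit(E_[:,0],E_[:,1],1))
```

```text
bar top [0.5555 0.2833 0.2306] 0.22881496062057083 0.23241227864385128
N [-0.6972 -0.7169]
[[ -0.235   -0.0442 362.    ]
 [ -0.225   -0.0439 589.    ]
 [ -0.215   -0.0437 564.    ]
 [ -0.205   -0.0437 571.    ]
 [ -0.195   -0.0434 534.    ]
 [ -0.185   -0.0432 518.    ]
 [ -0.175   -0.043  492.    ]
 [ -0.165   -0.0427 443.    ]
 [ -0.155   -0.0426 414.    ]
 [ -0.145   -0.0424 405.    ]
 [ -0.135   -0.0424 437.    ]
 [ -0.125   -0.0421 462.    ]
 [ -0.115   -0.0419 474.    ]
 [ -0.105   -0.0418 454.    ]
 [ -0.095   -0.0416 431.    ]
 [ -0.085   -0.0414 402.    ]
 [ -0.075   -0.0413 378.    ]
 [ -0.065   -0.0409 370.    ]
 [ -0.055   -0.041  350.    ]
 [ -0.045   -0.0407 345.    ]
 [ -0.035   -0.0406 334.    ]
 [ -0.025   -0.0404 324.    ]
 [ -0.015   -0.0402 358.    ]
 [ -0.005   -0.0402 350.    ]
 [  0.005   -0.04   372.    ]
 [  0.015   -0.0398 405.    ]
 [  0.025   -0.0397 419.    ]
 [  0.035   -0.0397 187.    ]]
A range -0.23940274427997732 0.03508738598390542 [ 0.0172 -0.04  ]
```

```bash
python3 -m jog '[[0,0.6,1,0,0,0,0.2],[0,1.4,2.2,0,0,0,0.2],[0,2.2,3.44,0,0,0,0.2],[0,2.2,3.44,0,0,0,0.2],[0,2.2,3.44,0,0,0,0.2]]' 40
python3 -m jog '[[0,0,0,-0.8,0,0,0],[0,0,0,-1.8,0,0,0],[0,0,0,-2.8,0,0,0],[0,0,0,-3.7,0,0,0],[0,0,0,-4.15,0,0,0]]'
python3 -m jog '[[0,0,0,0,0,0,0],[0,0,0,0,0,0,0]]'
```

```text
time: 10.45
ee_pos: [0.5555, 0.284, 0.2967]
tcp_rot: [-90.1, 0.0, -43.2]
wrist_force: [-0.1, -0.2, 0.4]
opening: 0.0856
time: 10.95
ee_pos: [0.5544, 0.2828, 0.1929]
tcp_rot: [-90.1, 0.0, -43.3]
wrist_force: [-1.3, 0.3, -0.3]
opening: 0.0855
time: 11.15
ee_pos: [0.5552, 0.2841, 0.1953]
tcp_rot: [-89.9, -0.0, -43.2]
wrist_force: [-0.2, 0.1, -0.3]
opening: 0.0853
```

Close on the bar, and work out the arc rows.

```bash
python3 -m jog '[[1,0,0,-0.1,0,0,0],[1,0,0,-0.1,0,0,0],[1,0,0,-0.1,0,0,0],[1,0,0,-0.1,0,0,0],[1,0,0,-0.1,0,0,0]]' 40
python3 -m jog '[[1,0,0,0,0,0,0],[1,0,0,0,0,0,0],[1,0,0,0,0,0,0],[1,0,0,0,0,0,0]]'
python3 - <<'E'
import numpy as np
r=np.array([-.2024,.1351]); c=lambda t:np.array([[np.cos(t),-np.sin(t)],[np.sin(t),np.cos(t)]])
p=lambda k:c(np.deg2rad(k))@r
for a in range(0,90,20):
    print(a,[[1]+list((( p(a+j)-p(a))/.025).round(2))+[0,0,0,j/5] for j in(4,8,12,16,20)])
E
```

```text
time: 11.65
ee_pos: [0.5551, 0.2848, 0.1914]
tcp_rot: [-90.0, 0.0, -43.2]
wrist_force: [-6.7, 6.6, 4.5]
opening: 0.0123
time: 12.05
ee_pos: [0.5547, 0.285, 0.1915]
tcp_rot: [-90.0, 0.0, -43.1]
wrist_force: [-4.6, 3.7, 1.4]
opening: 0.011
0 [[1, np.float64(-0.36), np.float64(-0.58), 0, 0, 0, 0.8], [1, np.float64(-0.67), np.float64(-1.18), 0, 0, 0, 1.6], [1, np.float64(-0.95), np.float64(-1.8), 0, 0, 0, 2.4], [1, np.float64(-1.18), np.float64(-2.44), 0, 0, 0, 3.2], [1, np.float64(-1.36), np.float64(-3.09), 0, 0, 0, 4.0]]
20 [[1, np.float64(-0.14), np.float64(-0.67), 0, 0, 0, 0.8], [1, np.float64(-0.23), np.float64(-1.34), 0, 0, 0, 1.6], [1, np.float64(-0.27), np.float64(-2.02), 0, 0, 0, 2.4], [1, np.float64(-0.27), np.float64(-2.7), 0, 0, 0, 3.2], [1, np.float64(-0.22), np.float64(-3.37), 0, 0, 0, 4.0]]
40 [[1, np.float64(0.1), np.float64(-0.67), 0, 0, 0, 0.8], [1, np.float64(0.24), np.float64(-1.34), 0, 0, 0, 1.6], [1, np.float64(0.43), np.float64(-1.99), 0, 0, 0, 2.4], [1, np.float64(0.67), np.float64(-2.63), 0, 0, 0, 3.2], [1, np.float64(0.95), np.float64(-3.25), 0, 0, 0, 4.0]]
60 [[1, np.float64(0.32), np.float64(-0.6), 0, 0, 0, 0.8], [1, np.float64(0.68), np.float64(-1.17), 0, 0, 0, 1.6], [1, np.float64(1.09), np.float64(-1.72), 0, 0, 0, 2.4], [1, np.float64(1.53), np.float64(-2.24), 0, 0, 0, 3.2], [1, np.float64(2.0), np.float64(-2.73), 0, 0, 0, 4.0]]
80 [[1, np.float64(0.51), np.float64(-0.45), 0, 0, 0, 0.8], [1, np.float64(1.04), np.float64(-0.87), 0, 0, 0, 1.6], [1, np.float64(1.61), np.float64(-1.25), 0, 0, 0, 2.4], [1, np.float64(2.2), np.float64(-1.58), 0, 0, 0, 3.2], [1, np.float64(2.81), np.float64(-1.88), 0, 0, 0, 4.0]]
```

Bar held (opening about 11–12 mm). First 20°, then check.

```bash
python3 -m jog '[[1,-0.2,-0.3,0,0,0,0.4],[1,-0.5,-0.9,0,0,0,1.2],[1,-0.8,-1.5,0,0,0,2],[1,-1.1,-2.2,0,0,0,2.9],[1,-1.36,-3.09,0,0,0,4]]'
python3 -m jog '[[1,0,0,0,0,0,0]]'
```

```text
time: 12.55
ee_pos: [0.5205, 0.2073, 0.1915]
tcp_rot: [-90.0, 0.0, -22.9]
wrist_force: [1.4, 0.7, 2.5]
opening: 0.0111
time: 12.65
ee_pos: [0.52, 0.2054, 0.1915]
tcp_rot: [-90.1, 0.0, -23.1]
wrist_force: [-5.2, 2.2, 2.0]
opening: 0.0106
```

```bash
python3 -m jog '[[1,-0.14,-0.67,0,0,0,0.8],[1,-0.23,-1.34,0,0,0,1.6],[1,-0.27,-2.02,0,0,0,2.4],[1,-0.27,-2.7,0,0,0,3.2],[1,-0.22,-3.37,0,0,0,4]]'
python3 -m jog '[[1,0,0,0,0,0,0]]'
```

```text
time: 13.15
ee_pos: [0.5151, 0.1223, 0.1915]
tcp_rot: [-90.0, 0.0, -3.0]
wrist_force: [-1.4, 0.7, 2.0]
opening: 0.011
time: 13.25
ee_pos: [0.5152, 0.1212, 0.1914]
tcp_rot: [-90.1, 0.0, -3.2]
wrist_force: [-6.0, -0.6, 3.5]
opening: 0.0106
```

Forces are small, so I'll continue to about 88°.

```bash
python3 -m jog '[[1,0.1,-0.67,0,0,0,0.8],[1,0.24,-1.34,0,0,0,1.6],[1,0.43,-1.99,0,0,0,2.4],[1,0.67,-2.63,0,0,0,3.2],[1,0.95,-3.25,0,0,0,4]]'
python3 -m jog '[[1,0.32,-0.6,0,0,0,0.8],[1,0.68,-1.17,0,0,0,1.6],[1,1.09,-1.72,0,0,0,2.4],[1,1.53,-2.24,0,0,0,3.2],[1,2,-2.73,0,0,0,4]]'
python3 -m jog '[[1,0.25,-0.23,0,0,0,0.4],[1,0.51,-0.45,0,0,0,0.8],[1,0.77,-0.66,0,0,0,1.2],[1,1.04,-0.87,0,0,0,1.6],[1,1.04,-0.87,0,0,0,1.6]]'
```

```text
time: 13.75
ee_pos: [0.5392, 0.0409, 0.1915]
tcp_rot: [-90.0, 0.0, 16.9]
wrist_force: [0.1, 0.9, 1.7]
opening: 0.0108
time: 14.25
ee_pos: [0.5898, -0.0273, 0.1914]
tcp_rot: [-90.0, 0.0, 36.9]
wrist_force: [0.8, 3.8, 2.0]
opening: 0.0106
time: 14.75
ee_pos: [0.6163, -0.0489, 0.1915]
tcp_rot: [-90.1, -0.0, 44.8]
wrist_force: [-0.7, -0.9, 3.3]
opening: 0.0108
```

```bash
python3 -m jog '[[0.7,0,0,0,0,0,0],[0,0,0,0,0,0,0],[0,0,0,0,0,0,0],[0,0,0,0,0,0,0],[0,0,0,0,0,0,0]]'
python3 -m jog '[[0,0,0,0.5,0,0,0],[0,0,0,1.5,0,0,0],[0,0,0,3,0,0,0],[0,0,0,4.5,0,0,0],[0,0,0,5,0,0,0]]'
python3 -m jog '[[0,-1,0,0,0,0,0],[0,-2.5,0,0,0,0,0],[0,-4.3,0,0,0,0,0],[0,-5.5,0,0,0,0,0],[0,-6,0,0,0,0,0]]'
python3 -m jog '[[0,0,0,0,0,0,0],[0,0,0,0,0,0,0],[0,0,0,0,0,0,0],[0,0,0,0,0,0,0],[0,0,0,0,0,0,0]]'
python3 - <<'E'
from h import *
np.set_printoptions(precision=4,suppress=True)
h=np.array([.7579,.1482])
print(bot.get_obs()['wrist_force'])
for c in('scene','top'):
    im,d=save(c,c+'3'); W=cloud(c,d); ok=d>0
    for r in bot.regions_of(c,'jar')[:3]:
        w=W[r['pixels']&ok]; z=np.percentile(w[:,2],95); l=w[w[:,2]>z-.008]
        print(c,'jar',r['conf'],cv2.minEnclosingCircle(l[:,:2].astype(np.float32)),z)
    z=W[...,2]; q=W[ok&(z>.238)&(z<.255)&(W[...,0]>.53)&(W[...,0]<.73)&(W[...,1]<.12)&(W[...,1]>-.1)]
    if len(q)>20:
        f=cv2.fitLine(q[:,:2].astype(np.float32),2,0,.01,.01).ravel(); print('door dir',np.rad2deg(np.arctan2(f[1],f[0]))+180,len(q),q.min(0),q.max(0))
    q=W[ok&(z>.247)&(z<.262)&(W[...,0]>.53)&(W[...,1]>.16)&(W[...,1]<.55)]; print('cab',cv2.minAreaRect(q[:,:2].astype(np.float32)))
cv2.imwrite('pics/crop3.png',cv2.resize(cv2.imread('pics/scene3.png')[120:420,60:560],(750,450)))
E
```

```text
time: 15.25
ee_pos: [0.6152, -0.048, 0.1913]
tcp_rot: [-90.0, 0.0, 44.8]
wrist_force: [0.3, 0.4, -0.8]
opening: 0.0818
time: 15.75
ee_pos: [0.6155, -0.0482, 0.3216]
tcp_rot: [-90.3, -0.2, 44.8]
wrist_force: [-0.4, -0.1, 0.3]
opening: 0.0853
time: 16.25
ee_pos: [0.4632, -0.0481, 0.3184]
tcp_rot: [-90.1, -0.1, 44.8]
wrist_force: [-0.4, -0.4, 0.7]
opening: 0.0858
time: 16.75
ee_pos: [0.4659, -0.0482, 0.3157]
tcp_rot: [-89.9, 0.0, 44.8]
wrist_force: [0.2, -0.3, 0.0]
opening: 0.0857
[ 0.1992 -0.2831  0.0062]
scene jar 0.95 ((0.5394465327262878, -0.3652994632720947), 0.028967462480068207) 0.10426729089713072
scene jar 0.81 ((0.38927730917930603, -0.3438367545604706), 0.05969611927866936) 0.10436703010107719
scene jar 0.79 ((0.47642332315444946, -0.34763067960739136), 0.05526169016957283) 0.10437782453950754
door dir 225.09412 880 [ 0.5543 -0.0467  0.238 ] [0.729  0.1197 0.2495]
cab ((0.747973620891571, 0.32243335247039795), (0.18178695440292358, 0.2827153503894806), 41.81957244873047)
top jar 0.74 ((0.35302963852882385, -0.34433233737945557), 0.02744072675704956) 0.10882455998999938
top jar 0.63 ((0.44458863139152527, -0.3502621650695801), 0.028351597487926483) 0.10860424605092943
door dir 224.36319 568 [ 0.5698 -0.0127  0.2381] [0.7229 0.1189 0.2544]
cab ((0.7440678477287292, 0.3245624303817749), (0.18577148020267487, 0.2801850438117981), 41.635921478271484)
```

View pics/crop3.png

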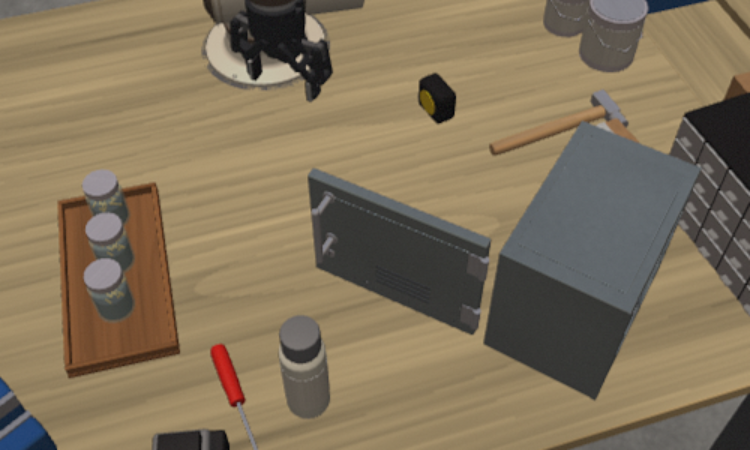

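The door stands open at about (400,250), pointing 224.7° against 131.7° shut, so about 93° (1.62 rad). The jar is upright in the tray at (105,240), everything else looks unmoved, and the arm is clear. Handing in.

```bash
python3 -c "
from workcell import bot
print(bot.job_done())"
```

```text
the job is handed in; nothing more can be done
None
```

The jar is back in the tray and the cabinet door stands wide open. I handed the job in at about 17 s of robot time. The hand-in reports no verdict, so the result below rests on my own checks.

**Jar:** I lowered it until the wrist read 7 N of contact, then let go. It stands upright between the other two at about (0.447, -0.351), with its lid top at the same height as theirs.

**Door:** I pinched the handle bar and swung the door along its arc at roughly 0.7 rad/s. It now stands at about 93° (1.62 rad; 1.4 needed).

**Last checks:** The arm is clear of everything and the wrist force is near zero. In the pictures, the other things on the bench look unmoved.

**What disagreed:**
- The scene and top cameras differed by 5–8 mm on position and about 5 mm on height.
- In the last scene picture, two of the jar detections merged neighbouring lids. The top camera read the moved jar and jar_b cleanly, and the scene camera read jar_c.
- The jar detector missed the jar once in the wrist camera, so I measured its lid straight from the depth pixels.

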